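Set the timing mark of a braked pulley

ROBOT

A 6-joint arm with a two-finger parallel gripper is mounted at the origin on a cart in front of the work surface, level with it; the furniture and walls round the work are solid. World frame = base frame: x ahead of the robot, y to its left, z up, the work surface at z = 0. Lengths are in m, angles in rad, forces in N, time in s.
With the tool pointing down it reaches from about 0.3 to 0.85 m from the base axis. Payload 5.4 kg.
Tool frame: the origin (TCP) lies at the very end of the fingers, on their centre line; the grasp point (between the pads) lies 19 mm behind it; z points along the fingers, y is the line along which they close (so a half turn about z gives the same grasp; the last joint's range is limited). The gripper opens to 85 mm and grips with 20 to 120 N. Pads are 22 mm wide; open, the fingers measure 114 mm over their backs; the gripper's body (76 mm by 85 mm) begins 54 mm behind the grasp point. The pads swing forward as they close: fully open they stand 13 mm farther back than shut.
Start: joints at [-0.21, 0.158, 1.597, -0, 1.386, -0.21], TCP at [0.575, -0, 0.231] pointing down, gripper open.
Joint ranges: [-2.91, 2.91], [-0.94, 2.29], [0.18, 2.7], [-1.29, 4.43], [0.17, 2.64], [-3, 3]. Speed limits (rad/s): [2.57, 2.57, 3.14, 3.14, 3.14, 3.14].

INTERFACE

Orientations are given as a unit quaternion [x, y, z, w].
In Python, from plant import sense, camera, get_calibration, sign_off, recognise, outline_of gives the robot as it stands.
- The arm moves only by the tool step_arm, never from a script. Its argument "rows" is text: rows parted by semicolons, each of 5 numbers parted by spaces: the opening, from 0 (shut) to 1 (fully open), then the shift along the world's x, y, z in mm, then the turn about the world's z in rad. A call has 1 to 8 rows; each row is the pose to reach, as a shift and turn from the pose commanded when the call began; what a row does not reach only later rows make up. A row lasts 1/12 s, in which the tool goes at most 41.7 mm and 7.16 degrees, less where a joint would pass 70% of its speed; a pose out of reach is approached as far as the arm can. A call with a gripper value outside its range is refused whole. The fingers move at their own pace and stop on an object; the grip force is fixed at half the most. Time passes only in rows, so rows that repeat a pose let the fingers close. It gives the time, the measured TCP pose, the force, the opening and the grip force at its end, in the units of the state.
- sense(): the state, without advancing time (a new reading comes with each control period).
- camera(name): name is "scene" or "side" or "wrist"; returns the picture (480x640x3 uint8, red, green, blue); there is no depth.
- get_calibration(name): a dict with "intrinsics" (3x3 intrinsics, pixels), "xyz" and "orientation" of the camera in the world. Camera axes: x right, y up, looking along -z (the intrinsics and any distortion apply to the point x, -y, -z); pixel columns grow to the right and rows downward; lengths in m; the calibration is good to about 2 mm. The wrist camera is an equidistant fisheye: a pixel r from the principal point sees the ray r / f radians off the axis. A picture is of the moment at which its call begins: read the wrist's pose just before it. get_calibration takes no time and is no camera call; for the wrist camera it gives the pose at the moment of the call.
- sign_off(): hands the job in; it is judged then, once.
Trained networks look in the newest picture that a camera, given by its name, has taken for a name from the list of things; names that differ only in an ending like _2 or _b are one class to them, and where a whole thing is asked for, a point or a joint stands for the part that bears it (a point fixed in the world has none). Each returns a list of dicts, best first, with "score" (0 to 1); they miss things now and then, are a little off and sometimes report something else, mostly with a low value. They report only what shows in the picture. A call takes as long as a camera call.
- recognise(query, camera): "bbox" ([left, top, width, height] as shares, 0 to 1, of the picture: columns of its width, rows of its height, round what is visible of it).
- outline_of(query, camera): "pixels" (480x640 bool, what is visible of it) and "bbox" ([left, top, width, height] as shares, 0 to 1, of the picture: columns of its width, rows of its height, round what is visible of it).
The state is a dict: "time": time; "q": joint angles; "qvel": joint speeds; "tau": joint torques, N m; "eef_pos": TCP position; "tool_rot": TCP orientation; "wrist_force": force on the tool from outside, world axes, zero at the start; "torque": the same for the moment, N m; "width": finger opening in m; "gripper_force": force on a finger pad.
Only numpy, scipy, OpenCV 4.12 (cv2) and the standard library are available. Lean on these libraries where they do the work, as an engineer would, in place of code of your own. Each camera call takes 0.05 s, during which the arm holds its last target. There are 200 camera calls.

TASK

The pulley on the timing stand is held by a push-push lock whose button is now latched down. Press the button once to release the lock, turn the pulley by its rim until its engraved mark lines up with the fixed pointer, then press the button again so that it stays down and holds the pulley there. Press firmly but do not ram the button, never force the pulley round while it is locked, and leave the small parts lying beside the stand where they are.

Things in the scene. Friction and masses are not known exactly. Their poses are not given: they have to be found in the camera images.
- stand: Fixed timing stand, aluminium base plate 130 (its x) x 236 (its y) x 12 mm. Origin: centre of its underside, on the counter; z up. Vertical pulley axis at y +55 mm, vertical button axis at y -70 mm (x 0). The lock's grey housing round the button is 52 x 52 mm in plan, its collar 62 mm above the counter. A brake guide 26 mm wide, 24 mm high, runs from the housing to the pulley.
- pulley_top (a point): Centre of the pulley's top face, 58 mm above the counter, on the turning axis. Toothed round rim 56 mm in diameter, 22 to 58 mm above the counter: grip it across from above in any direction, fingertips above 24 mm. Below it a flat steel flange 90 mm in diameter, top 22 mm above the counter. Nothing within 75 mm of the axis is higher than 24 mm but the rim.
- mark (a point): Outer end of the engraved mark: a single straight dark line, 3.5 mm wide, running radially over the pulley's top face and on over the flange. This point is where it meets the flange's edge, 45 mm from the axis, 22 mm above the counter; it turns with the pulley.
- pointer (a point): Fixed point on the flange's edge at which the pointer aims (45 mm from the pulley's axis on the stand's -x side, 22 mm above the counter). The pointer is a small dark steel arrow blade just outside the flange, no higher than 22 mm. The mark is set when mark lies at this point.
- pulley (a joint): Pulley angle in rad, counter-clockwise from above; 0 (or any whole turn) when the mark faces the pointer. No end stops. Lightly stiff (about 0.05 N m) when released, so it stays where it is left; held by a friction brake (a few tenths of a N m) while the button is latched down.
- lock_button (a joint): Button travel in m, growing downward: 0 latched (locked), about -0.012 released (up, pulley free), +0.006 hard stop. From either state it changes over for sure when pushed past +0.005, nearly to the stop, and let go; a push short of +0.002 changes nothing. A push takes about 3 to 7 N, then a steep rise at the stop. It follows the finger up: withdraw fully before reading its state.
- button_top (a point): Centre of the flat top of the button, a dark steel key 28 mm square: 72 mm above the counter when latched down, 84 mm when released, 66 mm at the hard stop. It moves with the button.
- encoder: Bystander: small dark encoder, 39 x 49 x 47 mm, origin at the centre of its underside. Leave it alone.
- bearing: Bystander: ball bearing, 35 mm in diameter, 11 mm high, lying flat, origin at the centre of its underside. Leave it alone.
- coupling: Bystander: shaft coupling, 29 mm in diameter, 30 mm high, standing, origin at the centre of its underside. Leave it alone.

How it is judged:
By the outcome, as a careful person would: the job done as asked, in the order asked, and still so for the second after the job is handed in, with the robot touching nothing.
It also fails if it takes over 54 s, if anything falls off the work surface, if the arm or the gripper's body presses on something with over 40 N, if the wrist force passes 120 N, or if a joint passes its speed limit or range.

## Working session

There is one attempt and no reset: what is moved stays moved. The work goes in short steps, Python scripts to look and compute and a tool call to move; the robot and the scene stay as the last step left them, time stands still between calls to the robot, and variables do not carry over. Pictures are saved under pics/ and viewed, at most 10 in all, crops included, and the job is handed in when it is done.

Besides the shell and the picture viewer there is one more tool, called after "Emit:" as name(argument=value, ...) on one line, values as JSON. step_arm: Moves the arm, as the interface text tells. Its arguments: {"type":"object","properties":{"rows":{"type":"string"}},"required":["rows"]}

```bash
mkdir -p pics; cat > h.py <<'E'
import numpy as np, cv2
from scipy.spatial.transform import Rotation as R
from plant import *
def shot(n,f=None):
    c=get_calibration(n); im=camera(n)
    if f: cv2.imwrite('pics/'+f,im[:,:,::-1])
    return im,c
def ray(c,n,u,v):
    K=np.array(c['intrinsics']); x=(u-K[0,2])/K[0,0]; y=(v-K[1,2])/K[1,1]
    if n=='wrist':
        r=np.hypot(x,y); s=np.sin(r)/max(r,1e-9); d=np.array([x*s,-y*s,-np.cos(r)])
    else: d=np.array([x,-y,-1.])
    d=R.from_quat(c['orientation']).apply(d); return np.array(c['xyz']),d/np.linalg.norm(d)
def atz(c,n,u,v,z):
    o,d=ray(c,n,u,v); return o+d*(z-o[2])/d[2]
def tri(rs):
    A=sum(np.eye(3)-np.outer(d,d) for o,d in rs); b=sum((np.eye(3)-np.outer(d,d))@o for o,d in rs)
    return np.linalg.solve(A,b)
def proj(c,n,P):
    K=np.array(c['intrinsics']); p=R.from_quat(c['orientation']).inv().apply(np.array(P)-c['xyz'])
    x,y,z=p[0],-p[1],-p[2]
    if n=='wrist':
        r=np.hypot(x,y); t=np.arctan2(r,z); x,y=x/r*t,y/r*t
    else: x,y=x/z,y/z
    return K[0,0]*x+K[0,2],K[1,1]*y+K[1,2]
E
python3 - <<'E'
from h import *
for n in ['scene','side','wrist']:
    im,c=shot(n,n+'0.png'); print(n,c)
    for q in ['stand','pulley_top','lock_button','button_top','mark','pointer','encoder','bearing','coupling']:
        try: print(q,[(round(r['score'],2),[round(b*s) for b,s in zip(r['bbox'],[640,480]*2)]) for r in recognise(q,n)[:2]])
        except Exception as e: print(q,e)
print(sense())
a=[cv2.imread(f'pics/{n}0.png') for n in ['scene','side']]
E
```

```text
scene {'intrinsics': array([[472.8772571 ,   0.        , 326.68727734],
       [  0.        , 472.8772571 , 235.72038594],
       [  0.        ,   0.        ,   1.        ]]), 'xyz': array([0.14172006, 0.50323533, 0.58712842]), 'orientation': array([-0.17759515,  0.42034791,  0.82518197, -0.33292988])}
stand [(0.86, [256, 243, 135, 115]), (0.5, [279, 278, 56, 49])]
pulley_top [(0.62, [280, 280, 52, 51])]
lock_button [(0.69, [340, 245, 18, 14]), (0.26, [276, 281, 54, 49])]
button_top [(0.62, [340, 244, 18, 22]), (0.61, [281, 281, 49, 51])]
mark [(0.65, [278, 278, 58, 52])]
pointer [(0.78, [254, 243, 139, 116])]
encoder [(0.81, [233, 266, 25, 32])]
bearing [(0.77, [274, 261, 13, 15])]
coupling [(0.6, [298, 233, 15, 21])]
side {'intrinsics': array([[557.44743203,   0.        , 321.05866144],
       [  0.        , 557.44743203, 243.12645402],
       [  0.        ,   0.        ,   1.        ]]), 'xyz': array([0.57135117, 0.74540201, 0.57270922]), 'orientation': array([-0.01544438,  0.46457898,  0.88378886, -0.05333946])}
stand [(0.84, [313, 233, 95, 126]), (0.33, [325, 287, 62, 53])]
pull
[... 1038 characters left out ...]
])]
{'time': 1.5, 'q': array([-2.10117374e-01,  1.58413876e-01,  1.59703722e+00,  2.16050608e-05,
        1.38619484e+00, -2.10090241e-01]), 'qvel': array([ 0.00204044, -0.00170429,  0.00081704,  0.00144387,  0.00017371,
       -0.00127481]), 'tau': array([ 5.29342560e-04, -3.96002340e+01, -3.31696343e+01, -2.51808169e-04,
        5.31449932e-04, -3.74388051e-06]), 'eef_pos': array([ 5.74969323e-01, -1.79593594e-05,  2.31272675e-01]), 'tool_rot': array([ 7.07117776e-01,  7.07095786e-01, -5.58591519e-06, -2.81312477e-05]), 'wrist_force': array([-0.49027151,  1.01183471, -0.25788516]), 'torque': array([ 0.02103084,  0.016686  , -0.00353978]), 'gripper_force': 0.0, 'width': 0.08535050942136453}
```

View pics/scene0.png

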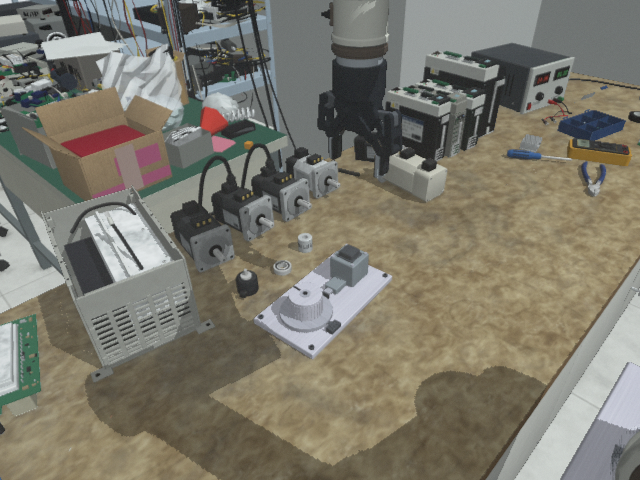

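View pics/wrist0.png

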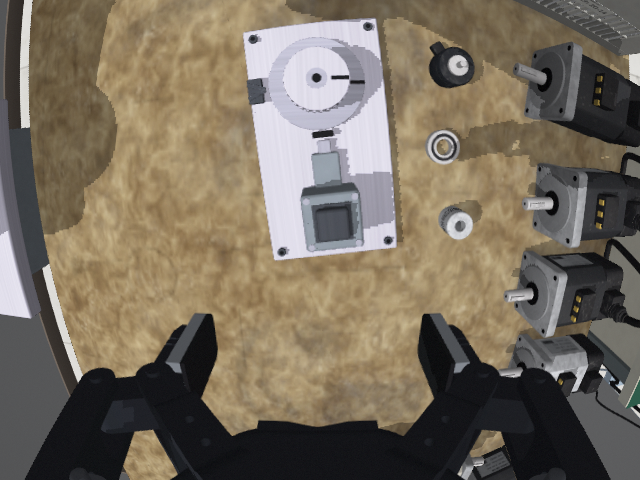

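The wrist view shows the pulley hub at about (316,77), the mark running right to about (364,81), the pointer on the left at (257,91), and the button at about (334,222). The encoder, bearing and coupling are on the right, at x of about 450. The mark is about half a turn from the pointer.

```bash
python3 - <<'E'
from h import *
cs={n:get_calibration(n) for n in ['scene','side','wrist']}
w=cs['wrist']
for nm,u,v,z in [('hub',316,77,.058),('markend',364,81,.022),('ptr',266,91,.022),('btn',334,222,.072),('c1',253,39,.012),('c2',368,26,.012),('c3',282,252,.012),('c4',388,240,.012),('enc',452,65,.04),('bear',443,146,.011),('coup',457,222,.03)]:
    P=atz(w,'wrist',u,v,z); print(nm,P.round(4),[np.round(proj(cs[n],n,P)) for n in ('scene','side')])
E
python3 - <<'E'
import cv2,numpy as np
a=cv2.imread('pics/scene0.png')[230:360,240:400];b=cv2.imread('pics/side0.png')[225:365,300:420]
a=cv2.resize(a,None,fx=2.8,fy=2.8,interpolation=2);b=cv2.resize(b,None,fx=2.6,fy=2.6,interpolation=2)
a=a[:364];b=b[:364];cv2.imwrite('pics/c1.png',np.hstack([a[:,:450],b]))
E
```

```text
hub [0.574  0.1223 0.058 ] [array([305., 293.]), array([358., 294.])]
markend [0.6184 0.1239 0.022 ] [array([287., 297.]), array([327., 310.])]
ptr [0.5274 0.1145 0.022 ] [array([329., 321.]), array([388., 312.])]
btn [0.5891 0.0007 0.072 ] [array([348., 250.]), array([353., 238.])]
c1 [0.5134 0.1686 0.012 ] [array([311., 348.]), array([397., 343.])]
c2 [0.6236 0.1814 0.012 ] [array([260., 317.]), array([319., 342.])]
c3 [ 0.5385 -0.0474  0.012 ] [array([385., 276.]), array([382., 253.])]
c4 [ 0.6482 -0.0342  0.012 ] [array([337., 254.]), array([319., 253.])]
enc [0.6981 0.1429 0.04  ] [array([249., 274.]), array([271., 305.])]
bear [0.7011 0.0646 0.011 ] [array([282., 266.]), array([279., 286.])]
coup [ 0.7152 -0.0094  0.03  ] [array([304., 238.]), array([278., 249.])]
```

View pics/c1.png

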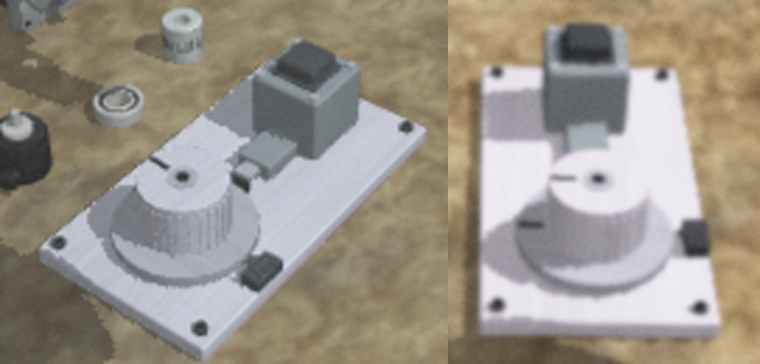

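The scene and side views agree with the wrist projections to about 1 px: hub (305,293)/(358,294), button (349,251). This confirms the stated heights. The stand's yaw is about +0.118, the mark points along about +0.04 rad, and it needs about -3.06 rad (clockwise). I'll press the button first.

Emit:
step_arm(rows="0 7 0 -40 0; 0 14 1 -80 0; 0 14 1 -120 0; 0 14 1 -141 0; 0 14 1 -145 0; 0 14 1 -150 0; 0 14 1 -154 0; 0 14 1 -154 0")

```text
time: 2.17
eef_pos: [0.5902, 0.0007, 0.0788]
tool_rot: [0.707, 0.707, 0.001, 0.001]
wrist_force: [-1.2, 0.3, 0.4]
width: -0.0001
gripper_force: 0.0
```

Emit:
step_arm(rows="0 0 0 -3 0; 0 0 0 -6 0; 0 0 0 -8 0; 0 0 0 -9.5 0; 0 0 0 -10.5 0; 0 0 0 -10.5 0; 0 0 0 -10.5 0")

```text
time: 2.75
eef_pos: [0.5901, 0.0007, 0.0677]
tool_rot: [0.707, 0.707, 0.001, 0.001]
wrist_force: [3.3, -0.9, 4.9]
width: 0.0001
gripper_force: 2.0
```

Emit:
step_arm(rows="0 0 0 -0.5 0; 0 0 0 -1 0; 0 0 0 -1.5 0; 0 0 0 -1.5 0; 0 0 0 -1.5 0")

```text
time: 3.17
eef_pos: [0.5897, 0.0008, 0.066]
tool_rot: [0.707, 0.707, 0.0, 0.001]
wrist_force: [1.8, 0.1, 7.1]
width: 0.0001
gripper_force: 3.2
```

Emit:
step_arm(rows="0 0 0 -0.5 0; 0 0 0 -1 0; 0 0 0 -1 0")

```text
time: 3.42
eef_pos: [0.5898, 0.0008, 0.066]
tool_rot: [0.707, 0.707, 0.0, 0.001]
wrist_force: [-0.4, 0.1, 12.1]
width: 0.0003
gripper_force: 6.1
```

The force rose steeply at the stop, so I'll withdraw and check.

Emit:
step_arm(rows="0 0 0 10 0; 0 0 0 45 0; 0.5 -5 10 85 0; 1 -10 20 125 0; 1 -10 30 125 0; 1 -10 30 125 0; 1 -10 30 125 0")

```text
time: 4.0
eef_pos: [0.5776, 0.0314, 0.1878]
tool_rot: [0.707, 0.707, -0.001, -0.001]
wrist_force: [-0.3, -0.9, 0.6]
width: 0.0602
gripper_force: 0.0
```

```bash
python3 - <<'E'
from h import *
im,c=shot('wrist','w1.png'); np.save('c.npy',c,allow_pickle=True)
x=[proj(c,'wrist',p) for p in [(.574,.1223,.058),(.6184,.1239,.022),(.589,.0007,.072),(.589,.0007,.084)]]; print(np.round(x),c['xyz'])
s,cs=shot('side','s1.png')
print(outline_of('button_top','side')[0]['bbox'])
a=cv2.resize(im[20:320,200:440],None,fx=2,fy=2,interpolation=2); b=cv2.resize(s[225:285,320:390],None,fx=5,fy=5)
o=np.zeros((600,800,3),'uint8');o[:,:480]=a;o[:300,480:800]=b[:,:320];cv2.imwrite('pics/c2.png',o[:,:,::-1])
E
```

```text
[[313. 112.]
 [368. 112.]
 [333. 277.]
 [333. 284.]] [0.57826137 0.11226013 0.33033203]
[0.538, 0.4754, 0.027, 0.0423]
```

View pics/c2.png

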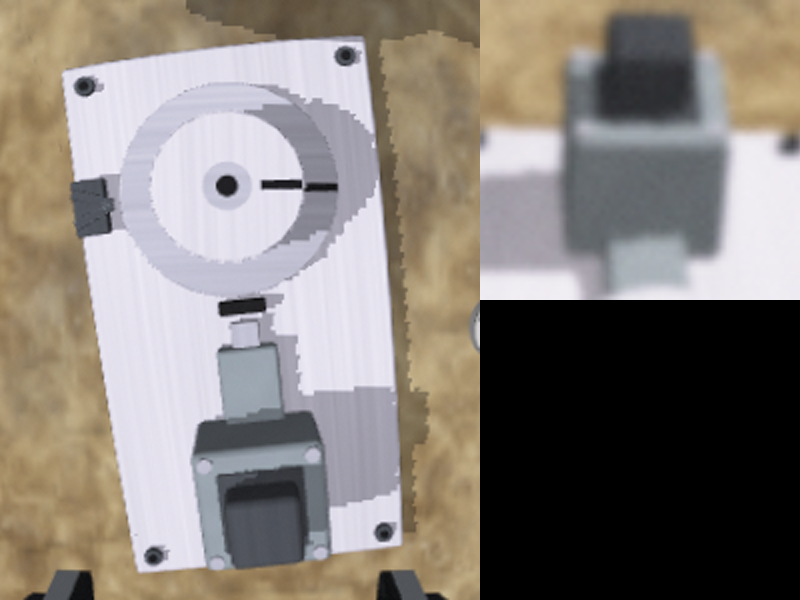

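The button is clearly up (tall in the side view) and the brake shoe has backed off. The hub is at full-image (313.5,113), the mark end at (369,113.5), and the pointer tip at (256.5,123.5).

```bash
python3 - <<'E'
from h import *
im=cv2.imread('pics/w1.png');c=np.load('c.npy',allow_pickle=True).item()
f=lambda u,v,z:atz(c,'wrist',200+u/2,20+v/2,z)
h=f(227,186,.058);m=f(338,187,.022);m1=f(262,184,.058);m2=f(301,184,.058);p=f(113,207,.021)
print(h,m,p)
a=lambda d:np.arctan2(d[1],d[0])
print('mark',a(m-h),a(m2-h),a(m2-m1),'ptr',a(h-p), np.linalg.norm((m-h)[:2]),np.linalg.norm((p-h)[:2]))
cor=[f(*q,.012) for q in [(84,86),(346,56),(153,556),(384,532)]]
print(a(cor[1]-cor[0]),a(cor[3]-cor[2]),a(cor[0]-cor[2])-np.pi/2,a(cor[1]-cor[3])-np.pi/2,np.mean(cor,0))
s=sense();print(s['eef_pos'],s['q'])
E
```

```text
[0.5744313 0.1214363 0.058    ] [0.61927305 0.12295711 0.022     ] [0.52685064 0.11478737 0.021     ]
mark 0.03390200508113183 0.037723465189294855 0.015750435828224676 ptr 0.13884112797972653 0.04486752888711501 0.048042983276508244
0.11226745257101456 0.11381905078490047 0.11429770475268497 0.11363385092759204 [0.58083027 0.06677024 0.012     ]
[0.57739024 0.03070568 0.18670681] [-1.55594372e-01  2.06991194e-01  1.63162236e+00 -3.00537078e-04
  1.30807471e+00 -1.55116313e-01]
```

Emit:
step_arm(rows="1 -4 30 -20 0.12; 1 -4 60 -40 0.24; 1 -4 90 -60 0.36; 1 -4 90 -80 0.48; 1 -4 90 -80 0.6; 1 -4 90 -80 0.72; 1 -4 90 -80 0.84; 1 -4 90 -80 0.96")

```text
time: 4.82
eef_pos: [0.5737, 0.1205, 0.1072]
tool_rot: [0.298, 0.955, -0.001, -0.002]
wrist_force: [-0.1, -0.1, 0.7]
width: 0.0855
gripper_force: 0.0
```

Emit:
step_arm(rows="1 0 0 0 0.12; 1 0 0 0 0.24; 1 0 0 0 0.36; 1 0 0 0 0.48; 1 0 0 0 0.57; 1 0 0 0 0.57; 1 0 0 0 0.57")

```text
time: 5.4
eef_pos: [0.5742, 0.1206, 0.1079]
tool_rot: [0.022, 1.0, -0.0, -0.001]
wrist_force: [-0.4, -0.3, -0.0]
width: 0.0851
gripper_force: 0.0
```

```bash
python3 -c "
from h import *
s=sense();print(s['eef_pos'],s['q'],R.from_quat(s['tool_rot']).as_matrix()[:,:2])"
```

```text
[0.57415743 0.12055549 0.1079305 ] [ 1.17606202e-03  3.12655223e-01  1.67036428e+00 -7.07980772e-05
  1.16120078e+00 -1.52560148e+00] [[-9.99029129e-01  4.39760784e-02]
 [ 4.39764086e-02  9.99032567e-01]
 [ 2.62202305e-03 -1.83516478e-04]]
```

Emit:
step_arm(rows="1 0.3 0.8 -30 0; 1 0.3 0.8 -60 0; 1 0.3 0.8 -75 0; 1 0.3 0.8 -79 0; 0.5 0.3 0.8 -79 0; 0.5 0.3 0.8 -79 0; 0.5 0.3 0.8 -79 0; 0.5 0.3 0.8 -79 0")

```text
time: 6.07
eef_pos: [0.5766, 0.1222, 0.0324]
tool_rot: [0.021, 1.0, 0.0, 0.001]
wrist_force: [-0.9, 1.8, 4.2]
width: 0.0541
gripper_force: 63.4
```

Emit:
step_arm(rows="0.5 0 0 0 0; 0.5 0 0 0 0; 0.5 0 0 0 0")

```text
time: 6.32
eef_pos: [0.5766, 0.1222, 0.0323]
tool_rot: [0.021, 1.0, 0.0, 0.001]
wrist_force: [-1.9, 1.4, 6.8]
width: 0.0543
gripper_force: 63.6
```

Emit:
step_arm(rows="0.5 -1 0 1 -0.1; 0.5 -1.5 0 2 -0.22; 0.5 -1.5 0 2 -0.34; 0.5 -1.5 0 2 -0.46; 0.5 -1.5 0 2 -0.58; 0.5 -1.5 0 2 -0.7; 0.5 -1.5 0 2 -0.82; 0.5 -1.5 0 2 -0.82")

```text
time: 6.98
eef_pos: [0.5756, 0.1205, 0.0325]
tool_rot: [0.42, 0.908, 0.0, 0.002]
wrist_force: [6.7, -3.2, -8.5]
width: 0.0544
gripper_force: 67.4
```

Emit:
step_arm(rows="0.5 0 0 -1 -0.12; 0.5 0 0 -1 -0.24; 0.5 0 0 -1 -0.36; 0.5 0 0 -1 -0.48; 0.5 0 0 -1 -0.6; 0.5 0 0 -1 -0.72; 0.5 0 0 -1 -0.84; 0.5 0 0 -1 -0.96")

```text
time: 7.65
eef_pos: [0.5736, 0.12, 0.0324]
tool_rot: [0.791, 0.611, -0.001, 0.001]
wrist_force: [-6.2, -6.9, 7.0]
width: 0.0541
gripper_force: 68.9
```

Emit:
step_arm(rows="0.5 0 0 0 -0.12; 0.5 0 0 0 -0.24; 0.5 0 0 0 -0.36; 0.5 0 0 0 -0.48; 0.5 0 0 0 -0.6; 0.5 0 0 0 -0.72; 0.5 0 0 0 -0.84; 0.5 0 0 0 -0.96")

```text
time: 8.32
eef_pos: [0.572, 0.1214, 0.0323]
tool_rot: [0.984, 0.177, -0.002, 0.0]
wrist_force: [-10.5, -0.3, 10.9]
width: 0.0543
gripper_force: 69.3
```

Emit:
step_arm(rows="0.5 0 0 0 -0.12; 0.5 0 0 0 -0.24; 0.5 0 0 0 -0.32; 0.5 0 0 0 -0.32; 0.5 0 0 0 -0.32")

```text
time: 8.73
eef_pos: [0.5719, 0.1221, 0.0323]
tool_rot: [1.0, 0.02, -0.002, -0.0]
wrist_force: [-10.9, 1.2, 11.4]
width: 0.0543
gripper_force: 69.4
```

```bash
python3 - <<'E'
from h import *
s=sense();print(s['eef_pos'],s['q'],R.from_quat(s['tool_rot']).as_matrix()[:,1],s['wrist_force'],s['torque'])
im,c=shot('wrist','w2.png')
E
```

```text
[0.57187579 0.12213195 0.03233028] [3.89213492e-03 4.18524621e-01 1.70396248e+00 1.99752754e-05
 1.02381877e+00 1.53384979e+00] [ 4.08164479e-02 -9.99166643e-01 -1.91097034e-04] [-10.88944605   1.18001271  11.36092303] [ 0.05825222  1.69030794 -0.08903894]
```

View pics/w2.png

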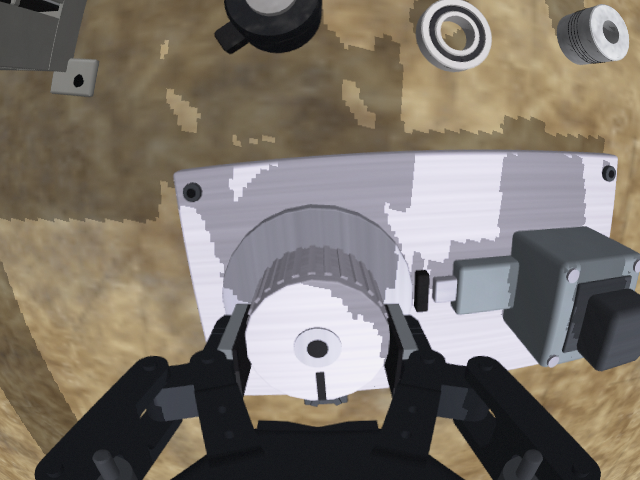

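The pulley turned with the grip: hub at (317,349), mark pointing down to (321,398). I'll release, rise and measure.

Emit:
step_arm(rows="0.7 1 0 1 0; 1 1 0 2 0; 1 1 0 2 0; 1 1 0 2 0; 1 1 0 20 0; 1 1 0 55 0; 1 1 0 90 0")

```text
time: 9.37
eef_pos: [0.5735, 0.1216, 0.1209]
tool_rot: [1.0, 0.02, -0.002, 0.0]
wrist_force: [0.9, -0.7, 0.6]
width: 0.0854
gripper_force: 0.0
```

Emit:
step_arm(rows="1 0 -20 40 0; 1 0 -20 70 0; 1 0 -20 70 0; 1 0 -20 70 0")

```text
time: 9.7
eef_pos: [0.5768, 0.1014, 0.1944]
tool_rot: [1.0, 0.02, 0.003, 0.0]
wrist_force: [0.0, 0.5, -0.5]
width: 0.0853
gripper_force: 0.0
```

```bash
python3 - <<'E'
from h import *
im,c=shot('wrist','w3.png'); np.save('c.npy',c,allow_pickle=True)
P=proj(c,'wrist',(.5745,.1214,.04)); u,v=map(int,P); print(u,v,sense()['eef_pos'])
u0,v0=max(u-100,0),max(min(v-75,330),0); print(u0,v0)
cv2.imwrite('pics/c3.png',cv2.resize(im[v0:v0+150,u0:u0+200,::-1],None,fx=4,fy=4,interpolation=2))
E
```

```text
292 227 [0.57526126 0.10165409 0.19189768]
192 152
```

View pics/c3.png

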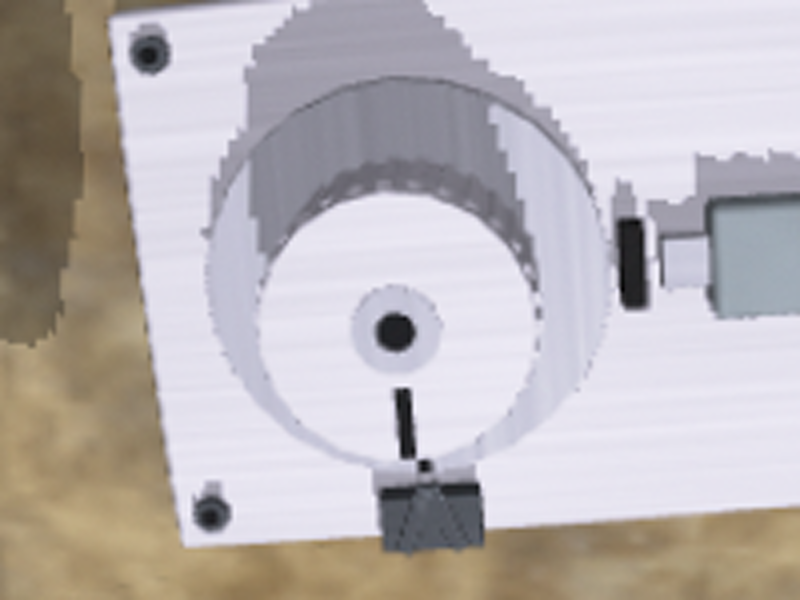

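The mark runs from crop (402,388) to (408,458), with its outer bit at (424,465) just above the pointer tip at (428,484). I'll quantify this from a more overhead view with the camera above the pulley.

Emit:
step_arm(rows="1 -40 10 -10 0; 1 -80 20 -20 0; 1 -100 20 -20 0; 1 -100 20 -20 0; 1 -100 20 -20 0; 1 -100 20 -20 0")

```text
time: 10.25
eef_pos: [0.4749, 0.1218, 0.1706]
tool_rot: [1.0, 0.02, -0.0, 0.0]
wrist_force: [0.1, -0.1, 0.3]
width: 0.0855
gripper_force: 0.0
```

```bash
python3 - <<'E'
from h import *
im,c=shot('wrist','w4.png'); np.save('c.npy',c,allow_pickle=True)
P=proj(c,'wrist',(.5745,.1214,.04)); u,v=map(int,P); print(u,v,sense()['eef_pos'])
u0,v0=max(u-90,0),max(min(v-60,330),0); print(u0,v0)
cv2.imwrite('pics/c4.png',cv2.resize(im[v0:v0+150,u0:u0+200,::-1],None,fx=4,fy=4,interpolation=2))
E
```

```text
322 100 [0.47540291 0.12166602 0.17096425]
232 40
```

View pics/c4.png

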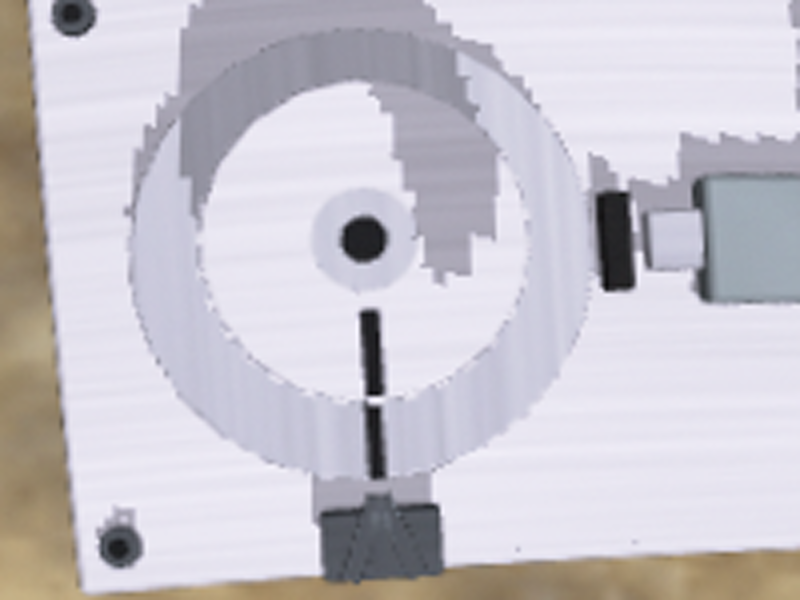

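Clear view: hub (364,239), mark from (370,310) to the flange end (376,478), pointer tip (378,494).

```bash
python3 - <<'E'
from h import *
im=cv2.imread('pics/w4.png');c=np.load('c.npy',allow_pickle=True).item()
f=lambda u,v,z:atz(c,'wrist',232+u/4,40+v/4,z)
h=f(364,239,.058);m=f(376.5,478,.022);m0=f(374,408,.022);a1=f(370,312,.058);a2=f(375,392,.058);p=f(378.5,495,.022)
a=lambda d:np.arctan2(-d[1],-d[0])
print(h,np.linalg.norm((m-h)[:2]),'mark',a(m-h),a(m-m0),a(a2-a1),a(a2-h),'ptr',a(p-h))
c1=f(73,14,.012);c2=f(120,547,.012);print('yaw',a(c2-c1))
d=np.array([.5745,.1214,0]); print(a(m-d),a(p-d))
E
```

```text
[0.57392993 0.12146975 0.058     ] 0.044578626085535755 mark 0.10910940145553484 0.07945968914249314 0.10448613636377309 0.1129536419947573 ptr 0.112736532496102
yaw 0.11467767559496159
0.10619804771865858 0.10998620707307452
```

The mark is within about 0.005 rad of the pointer. Now I'll lock it.

Emit:
step_arm(rows="0 28 -31 0 0; 0 56 -62 0 0; 0 84 -93 0 0; 0 113 -124 0 0; 0 113 -124 -20 0; 0 113 -124 -50 0; 0 113 -124 -75 0; 0 113 -124 -75 0")

```text
time: 10.97
eef_pos: [0.5844, -0.0022, 0.09]
tool_rot: [1.0, 0.02, -0.005, -0.001]
wrist_force: [-0.9, 0.2, -1.0]
width: 0.0001
gripper_force: 0.0
```

Emit:
step_arm(rows="0 0 0 0 0; 0 0 0 0 0")

```text
time: 11.13
eef_pos: [0.5892, -0.0025, 0.0977]
tool_rot: [1.0, 0.02, 0.001, 0.0]
wrist_force: [0.1, -0.1, 1.1]
width: -0.0001
gripper_force: 0.0
```

Emit:
step_arm(rows="0 0 0 -7 0; 0 0 0 -14 0; 0 0 0 -19 0; 0 0 0 -23 0; 0 0 0 -26 0; 0 0 0 -28.5 0; 0 0 0 -30 0; 0 0 0 -30 0")

```text
time: 11.8
eef_pos: [0.5883, -0.0024, 0.0665]
tool_rot: [1.0, 0.02, 0.001, 0.0]
wrist_force: [2.4, -0.2, 4.8]
width: 0.0001
gripper_force: 2.1
```

Emit:
step_arm(rows="0 0 0 -0.5 0; 0 0 0 -1 0; 0 0 0 -1.5 0; 0 0 0 -1.5 0")

```text
time: 12.13
eef_pos: [0.5883, -0.0024, 0.066]
tool_rot: [1.0, 0.02, 0.001, 0.0]
wrist_force: [0.9, 0.1, 9.4]
width: 0.0003
gripper_force: 4.7
```

Emit:
step_arm(rows="0 0 0 -0.6 0; 0 0 0 -0.6 0; 0 0 0 10 0; 0 0 0 40 0; 0 -40 20 70 0; 0 -80 60 105 0; 0 -110 90 105 0; 0 -110 90 105 0")

```text
time: 12.8
eef_pos: [0.475, 0.0889, 0.17]
tool_rot: [1.0, 0.02, -0.001, -0.0]
wrist_force: [0.1, 1.1, 0.1]
width: -0.0001
gripper_force: 0.0
```

Emit:
step_arm(rows="0 0 0 0 0; 0 0 0 0 0; 0 0 0 0 0")

```text
time: 13.05
eef_pos: [0.4771, 0.0876, 0.169]
tool_rot: [1.0, 0.021, -0.001, 0.0]
wrist_force: [-0.6, 0.4, 0.3]
width: -0.0002
gripper_force: 0.0
```

```bash
python3 - <<'E'
from h import *
im,c=shot('wrist','w5.png'); s,cs=shot('side','s5.png'); np.save('c.npy',c,allow_pickle=True)
P=proj(c,'wrist',(.5745,.1214,.04)); u,v=map(int,P); print(u,v,sense()['eef_pos'])
u0,v0=max(u-75,0),max(min(v-60,330),0); print(u0,v0)
a=cv2.resize(im[v0:v0+150,u0:u0+120],None,fx=4,fy=4,interpolation=2)
b=cv2.resize(s[225:285,320:384],None,fx=5,fy=5)
o=np.zeros((600,800,3),'uint8');o[:,:480]=a;o[:300,480:800]=b;cv2.imwrite('pics/c5.png',o[:,:,::-1])
E
```

```text
275 101 [0.4776734  0.08709767 0.16895717]
200 41
```

View pics/c5.png

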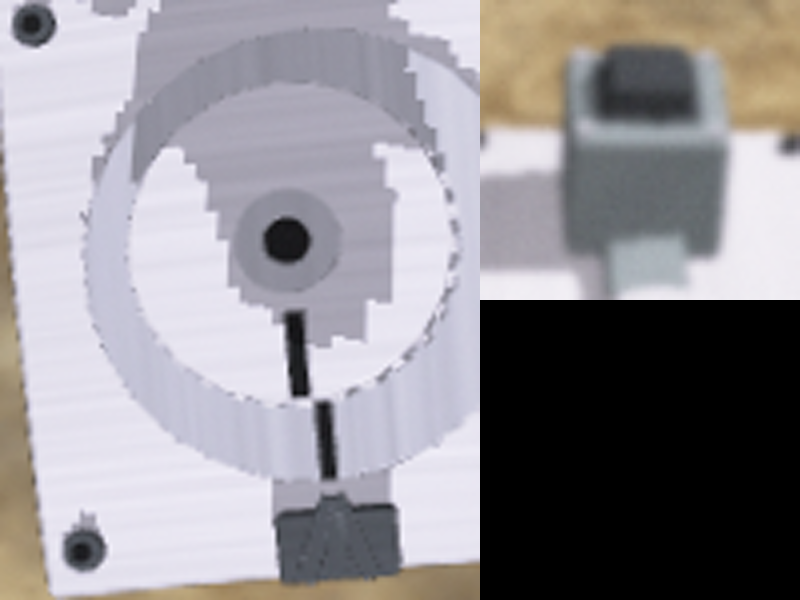

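The button is latched low again, and the mark's end at (329,478) still meets the pointer tip at (332,494). The arm is clear of everything, so I'll hand in.

```bash
python3 -c "
from plant import sign_off;print(sign_off())"
```

```text
the job is handed in; nothing more can be done
None
```

The job is handed in: I released the lock, turned the pulley until its mark met the pointer (within about 0.005 rad), and pressed the button so it latched down again, without touching the small parts.

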